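# Strike off a level scoop of three dowel rods

## Task

Take the aluminium scoop by its grip, slide its pan in under the heap of five wooden rods through the open front of the blue bin and lift the whole heap. Then draw the heaped scoop sideways under the steel strike bar, so that the two top rods are struck off and drop back into the bin and one level layer of three rods stays in the pan. Set the scoop with its three rods down upright in the middle of the square black board and let go; do not touch the rods with the gripper.

Things in the scene. Friction and masses are not known exactly. Their poses are not given: they have to be found in the camera images.
- scoop_grip (a point): Centre of the grip of the loose aluminium scoop (220 g): upright black block 24 x 24 mm, 56 mm tall, above the middle of the pan, 122 mm above the scoop's underside. Axes: x to the nose, y across, z up. It stands on an arm 87 to 94 mm above the underside (x -46 to 17 mm, 32 mm wide), carried by a back plate at x = -41 to -46 mm. The scoop starts upright on the bench.
- scoop_base (a point): Point on the scoop's underside below grip and pan middle; same axes. Pan: 84 mm wide in y, sides open, 4 mm floor flat from x = -28 to 28 mm, then 45 degree slopes to 16 mm height that centre the rods; nose ends at x = 46 mm. Three rods fill it side by side, along y (tops 26 mm above the underside); a second layer lies in their grooves (tops about 45 mm).
- bin: Fixed blue bin. Origin on the bench below the heap's middle; x away from its open front, y to the strike bar. Rods lie on two rails (46 mm high, |y| = 50 to 61 mm). Between them a channel 100 mm wide, open to -x over a 12 mm sill at x = -88 mm, ends at x = 70 mm: the scoop, nose to +x, underside 21 mm above the bench, slides in till its grip is over the origin. Walls 88 mm tall, out to |y| = 82 mm.
- strike_bar: Steel bar fixed to the bin; origin and axes as the bin's. Flat strip along x = -24 to 90 mm, at y = 64 to 70 mm, lower edge 138 mm, upper edge 162 mm above the bench; its post is at x = 78 to 90 mm. Drawn to +y with grip at x = 0 and underside 104 mm above the bench, the scoop clears the bin and the bar passes between pan and arm, 8 mm over the bottom layer; it is past at grip y = 140 mm.
- board: Square black rubber board 150 x 150 x 12 mm, fixed flat on the bench; origin at the centre of its underside. The scoop goes on top of it. (A round black mat nearby is not used.)
- rod1: one of five identical plain wooden rods, 22 mm diameter, 116 mm long, 30 g; origin at its centre, y axis along it. Starts in the bottom layer on the bin's rails (bin x = -23, 0 or 23 mm), centre 57 mm above the bench.
- rod2: one of five identical plain wooden rods, 22 mm diameter, 116 mm long, 30 g; origin at its centre, y axis along it. Starts in the bottom layer on the bin's rails (bin x = -23, 0 or 23 mm), centre 57 mm above the bench.
- rod3: one of five identical plain wooden rods, 22 mm diameter, 116 mm long, 30 g; origin at its centre, y axis along it. Starts in the bottom layer on the bin's rails (bin x = -23, 0 or 23 mm), centre 57 mm above the bench.
- rod4: one of five identical plain wooden rods, 22 mm diameter, 116 mm long, 30 g; origin at its centre, y axis along it. Starts in the top layer (bin x = -12 or 12 mm), centre 76 mm above the bench.
- rod5: one of five identical plain wooden rods, 22 mm diameter, 116 mm long, 30 g; origin at its centre, y axis along it. Starts in the top layer (bin x = -12 or 12 mm), centre 76 mm above the bench.
Not all that is in view belongs to the job. Leave any orange, pink or red look-alike of the rod5 alone.

How it is judged (in metres and radians):
On the way, in this order (a step that is already met when the one before it is completed fails the run):
1. all five rods are lifted on the scoop (height (world z) of scoop_base above 0.06 m and horizontal distance between each of rod1, rod2, rod3, rod4, rod5 and scoop_base below 0.045 m and z of rod1 in the frame of scoop_base between 0.007 and 0.06 m and z of rod2 in the frame of scoop_base between 0.007 and 0.06 m and z of rod3 in the frame of scoop_base between 0.007 and 0.06 m and z of rod4 in the frame of scoop_base between 0.007 and 0.06 m and z of rod5 in the frame of scoop_base between 0.007 and 0.06 m), for 0.1 s.
2. the strike bar pushes on a rod while the scoop is held up (height (world z) of scoop_base above 0.06 m and (contact force between strike_bar and rod1 above 0.01 N or contact force between strike_bar and rod2 above 0.01 N or contact force between strike_bar and rod3 above 0.01 N or contact force between strike_bar and rod4 above 0.01 N or contact force between strike_bar and rod5 above 0.01 N)).
3. the three bottom rods lie level in the held-up pan and the two top rods are back in the bin (height (world z) of scoop_base above 0.06 m and horizontal distance between each of rod1, rod2, rod3 and scoop_base below 0.045 m and z of rod1 in the frame of scoop_base between 0.007 and 0.024 m and z of rod2 in the frame of scoop_base between 0.007 and 0.024 m and z of rod3 in the frame of scoop_base between 0.007 and 0.024 m and x of rod4 in the frame of bin between -0.085 and 0.075 m and y of rod4 in the frame of bin between -0.06 and 0.06 m and height (world z) of each of rod4, rod5 below 0.1 m and x of rod5 in the frame of bin between -0.085 and 0.075 m and y of rod5 in the frame of bin between -0.06 and 0.06 m), for 0.2 s.
At the end, for the whole second after the job is handed in: The released scoop rests upright (within 10 degrees) on the square board, its middle within 30 mm of the board middle along each side; the three bottom rods lie level in its pan, centres within 45 mm of its middle, and the two top rods are inside the bin (horizontal distance between each of rod1, rod2, rod3 and scoop_base below 0.045 m and z of rod1 in the frame of scoop_base between 0.007 and 0.024 m and z of rod2 in the frame of scoop_base between 0.007 and 0.024 m and z of rod3 in the frame of scoop_base between 0.007 and 0.024 m and x of rod4 in the frame of bin between -0.085 and 0.075 m and y of rod4 in the frame of bin between -0.06 and 0.06 m and height (world z) of each of rod4, rod5 below 0.1 m and x of rod5 in the frame of bin between -0.085 and 0.075 m and y of rod5 in the frame of bin between -0.06 and 0.06 m and angle between scoop_base's own z axis and vertical below 0.17 rad and linear speed of scoop below 0.02 m/s and x of scoop_base in the frame of board between -0.03 and 0.03 m and y of scoop_base in the frame of board between -0.03 and 0.03 m and z of scoop_base in the frame of board between 0.006 and 0.018 m); the robot touches nothing.
It fails at once if the gripper touches a rod (contact force between the fingers and rod1 above 0.5 N or contact force between the fingers and rod2 above 0.5 N or contact force between the fingers and rod3 above 0.5 N or contact force between the fingers and rod4 above 0.5 N or contact force between the fingers and rod5 above 0.5 N).
It also fails if it takes over 53 s, if anything falls off the work surface, if the arm or the gripper's body presses on something with over 40 N, if the wrist force passes 120 N, or if a joint passes its speed limit or range.

## Robot

A 6-joint arm with a two-finger parallel gripper is mounted at the origin on the work surface. World frame = base frame: x ahead of the robot, y to its left, z up, the work surface at z = 0. Lengths are in mm, angles in rad, forces in N, time in s.
With the tool pointing down it reaches from about 375 to 925 mm from the base axis. Payload 5.7 kg.
Tool frame: the origin (TCP) lies on the centre line of the jaws, within the pads' length; the fingertips stand 19 mm ahead of it and the grasp point (between the pads) is the TCP (ctrl.tips_ahead is the distance from the TCP to the fingertips, in mm); z points along the fingers, x is the direction in which the jaws open and shut, and the axes are right-handed (so a half turn about z gives the same grasp; the last joint's range is limited). The gripper opens to 85 mm and grips with 20 to 120 N. Pads are 22 mm wide; open, the fingers measure 114 mm over their backs; the gripper's body (76 mm by 85 mm) begins 54 mm behind the grasp point. The pads swing forward as they close: fully open they stand 13 mm farther back than shut.
Start: joints at [1.184, 0.359, 1.51, -0, 1.272, -0.115], TCP at [161.074, 577.945, 250.267] pointing down, gripper open.
Joint ranges: [-2.97, 2.97], [-1.01, 2.36], [0.21, 2.38], [-0.96, 4.11], [0.2, 2.71], [-2.98, 2.98]. Speed limits (rad/s): [2.39, 2.39, 3.14, 3.14, 3.14, 3.14].

## Interface

Orientations are given as a rotation vector (axis times angle).
In Python, from workcell import ctrl, cams gives the robot as it stands.
- The arm moves only by the tool carry_out, never from a script. Its argument "rows" is one flat list of numbers, 6 for each row, row after row: the shift along the world's x, y, z in units of 0.5 m (1.0 is 0.5 m), then the turn, a rotation vector about the world's x, y, z in units of 2 pi rad (1.0 is 2 pi rad). A call has 1 to 8 rows; each row shifts and turns the pose as measured when the row begins; what a row does not reach is not made up. A row lasts 1/8 s, in which the tool goes at most 62.5 mm and 10.7 degrees, less where a joint would pass 70% of its speed; a pose out of reach is approached as far as the arm can. A call with a number of a shift or a turn outside -1 to 1 is refused whole. A call with a gripper value outside its range is refused whole. "hand" is the gripper command: -1 is fully open, 1 is shut, values between are in proportion, set as the call begins (left out, the last holds). The fingers move at their own pace and stop on an object; the grip force is fixed at half the most. Time passes only in rows, so rows that do not move let the fingers close. It gives the time, the measured TCP pose, the force and the opening at its end, in the units of the state.
- ctrl.observe(): the state, without advancing time (a new reading comes with each control period).
- cams.camera(name): name is "side" or "top" or "wrist"; returns the picture (420x560x3 uint8, red, green, blue); there is no depth.
- cams.camera_info(name): a dict with "fx", "fy", "cx", "cy" (pixels), "R" (3x3) and "t" (3): a world point X has camera coordinates R X + t; the wrist camera has in their place "hand_eye" (4x4, takes a point from camera to tool coordinates, whose origin is the TCP and whose axes are the tool frame's). Camera axes: x right, y down, z forward; pixel columns grow to the right and rows downward; lengths in mm; the calibration is good to about 2 mm. A picture is of the moment at which its call begins: read the wrist's pose just before it. camera_info takes no time and is no camera call.
- ctrl.sign_off(): hands the job in, once; it reports no verdict.
The state is a dict: "clock": time; "joints": joint angles; "joint_vel": joint speeds; "joint_torque": joint torques, N m; "tcp_pos": TCP position; "tool_rot": TCP orientation; "contact_force": force on the tool from outside, world axes, zero at the start; "moment": the same for the moment, N m; "finger_gap": opening from 0.0 (shut) to 1.0 (fully open).
Only numpy, scipy, OpenCV 4.12 (cv2) and the standard library are available. Lean on these libraries where they do the work, as an engineer would, in place of code of your own. Each camera call takes 0.05 s, during which the arm holds its last target.

## Working session

There is one attempt and no reset: what is moved stays moved. The work goes in short steps, Python scripts to look and compute and a tool call to move; the robot and the scene stay as the last step left them, time stands still between calls to the robot, and variables do not carry over. Pictures are saved under pics/ and viewed, and the job is handed in when it is done.

Besides the shell and the picture viewer there is one more tool, called after "Emit:" as name(argument=value, ...), one argument or row to a line, values as JSON. carry_out: Moves the arm, as the interface text tells. Its arguments: {"type":"object","properties":{"rows":{"type":"array"},"hand":{"type":"number"}},"required":["rows"]}

```bash
ls; mkdir -p pics; cat > h.py <<'E'
import numpy as np, cv2
from workcell import ctrl, cams
def snap(name,fn):
    im=cams.camera(name); cv2.imwrite('pics/'+fn+'.png',im[:,:,::-1]); return im
def crop(src,fn,x0,y0,x1,y1,s):
    im=cv2.imread('pics/'+src+'.png')[y0:y1,x0:x1]
    im=cv2.resize(im,None,fx=s,fy=s,interpolation=cv2.INTER_CUBIC)
    st=20
    for x in range((x0//st+1)*st,x1,st):
        cv2.line(im,((x-x0)*s,0),((x-x0)*s,6),(0,255,255),1); cv2.putText(im,str(x),((x-x0)*s-10,16),0,.35,(0,255,255),1)
    for y in range((y0//st+1)*st,y1,st):
        cv2.line(im,(0,(y-y0)*s),(6,(y-y0)*s),(0,255,255),1); cv2.putText(im,str(y),(8,(y-y0)*s+4),0,.35,(0,255,255),1)
    cv2.imwrite('pics/'+fn+'.png',im)
def px2w(cam,u,v,z):
    c=cams.camera_info(cam); R=np.array(c['R']);t=np.array(c['t']).reshape(3)
    d=R.T@np.array([(u-c['cx'])/c['fx'],(v-c['cy'])/c['fy'],1]); o=-R.T@t
    return o+d*(z-o[2])/d[2]
def w2px(cam,X):
    c=cams.camera_info(cam); p=np.array(c['R'])@np.array(X,float)+np.array(c['t']).reshape(3)
    return np.array([c['fx']*p[0]/p[2]+c['cx'],c['fy']*p[1]/p[2]+c['cy']])
E
python3 - <<'E'
from h import *
snap('top','top0');snap('side','side0');snap('wrist','wr0')
s=ctrl.observe();print(s)
for n in('top','side'):
    c=cams.camera_info(n);print(c, -np.array(c['R']).T@np.array(c['t']).reshape(3))
print(cams.camera_info('wrist'))
E
```

```text
pics
{'clock': 0.15, 'joints': array([ 1.18386135e+00,  3.59347924e-01,  1.51121480e+00, -1.10685021e-05,
        1.27248120e+00, -1.15096438e-01]), 'joint_vel': array([-0.00016316, -0.00060521, -0.00290276, -0.00067818, -0.00071421,
        0.00019192]), 'joint_torque': array([ 1.62413545e-05, -5.28029037e+01, -2.78928208e+01, -8.68561415e-06,
        8.37497064e-03, -3.38244172e-05]), 'tcp_pos': array([160.91776128, 577.49131591, 249.62988831]), 'tool_rot': array([ 2.50136195e+00,  1.89949683e+00, -1.95289461e-03]), 'contact_force': array([ 0.19022898,  0.13461349, -0.09148613]), 'moment': array([-0.02799721, -0.0451393 , -0.01663916]), 'finger_gap': 1.0011874801537355}
{'fx': 407.72155626274497, 'fy': 407.72155626274497, 'cx': 277.7546164379096, 'cy': 211.32896406443146, 'R': array([[ 0.01475394, -0.99989054, -0.00110835],
       [-0.98182222, -0.01427753, -0.1892651 ],
       [ 0.18922856,  0.00388061, -0.9819254 ]]), 't': array([ -62.25453275,  562.92086   , 1140.46987629])} [ 337.79723579  -58.63631554 1226.32861427]
{'fx': 439.5792268901512, 'fy': 439.5792268901512, 'cx': 277.7323704471425, 'cy': 210.2053192535317, 'R': array([[ 0.69090419, -0.72271722, -0.01819965],
       [-0.56317417, -0.52225789, -0.6403761 ],
       [ 0.45330593,  0.4526881 , -0.76784583]]), 't': array([-402.81254525,  354.93696854,  978.64488912])} [  34.5706785  -548.77182698  971.41050404]
{'fx': 294.96793455958647, 'fy': 294.96793455958647, 'cx': 281.8632700451703, 'cy': 206.571718160559, 'hand_eye': array([[ 9.99999203e-01, -1.04198445e-03,  7.12997690e-04,
        -2.56703877e-01],
       [ 7.88627442e-04,  9.56491834e-01,  2.91758033e-01,
        -7.49496122e+01],
       [-9.85983802e-04, -2.91757238e-01,  9.56491893e-01,
        -1.23198597e+02],
       [ 0.00000000e+00,  0.00000000e+00,  0.00000000e+00,
         1.00000000e+00]])}
```

View pics/top0.png

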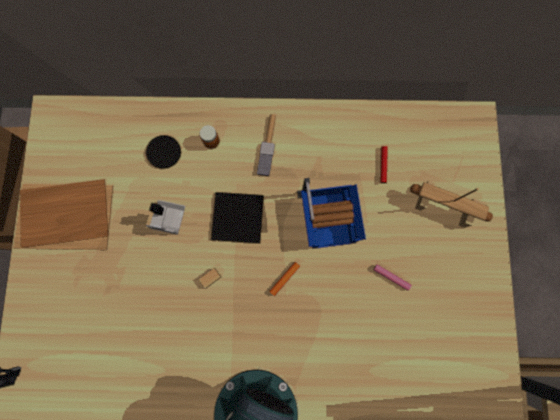

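View pics/side0.png

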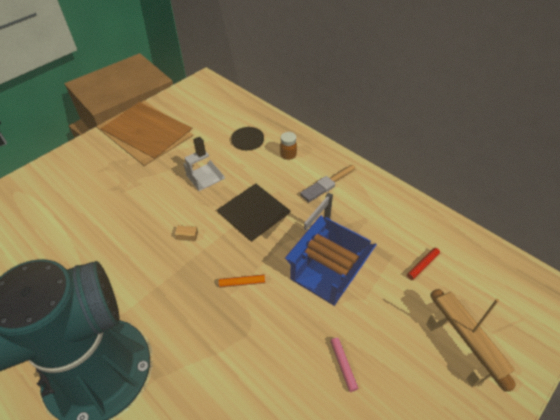

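View pics/wr0.png

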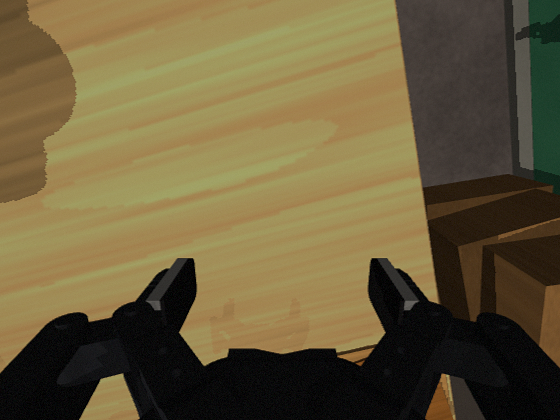

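```bash
python3 - <<'E'
from h import *
crop('top0','c1',130,180,210,250,9)
crop('top0','c2',285,170,375,255,8)
crop('side0','c3',170,125,240,200,9)
crop('side0','c4',280,190,385,305,6)
for uv in [(213,193),(264,194),(262,243),(211,240)]: print(px2w('top',*uv,12))
print(w2px('top',[0,0,0]), px2w('top',238,217,12),px2w('top',335,215,57),px2w('top',157,210,150))
E
```

```text
[626.04808639 145.1478705   12.        ]
[625.16815806 -10.97929659  12.        ]
[474.74628455  -8.18111251  12.        ]
[481.52102223 144.6579108   12.        ]
[255.49842581 412.57493633] [552.59291904  66.16488361  12.        ] [ 554.66942839 -221.04174103   57.        ] [544.13516417 270.59307294 150.        ]
```

View pics/c1.png

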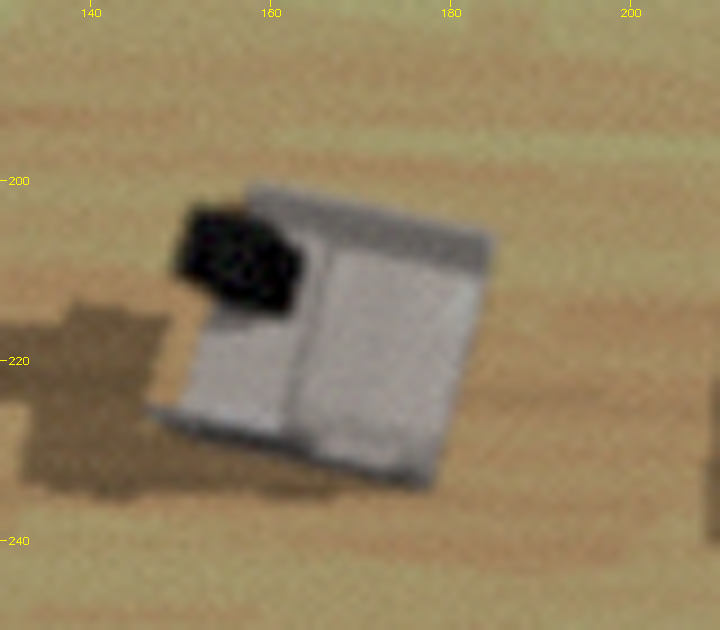

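View pics/c2.png

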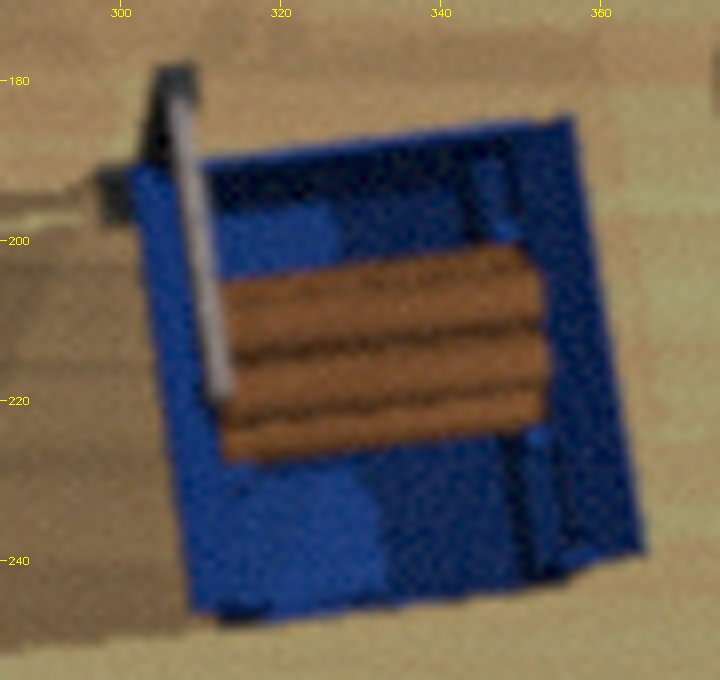

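View pics/c3.png

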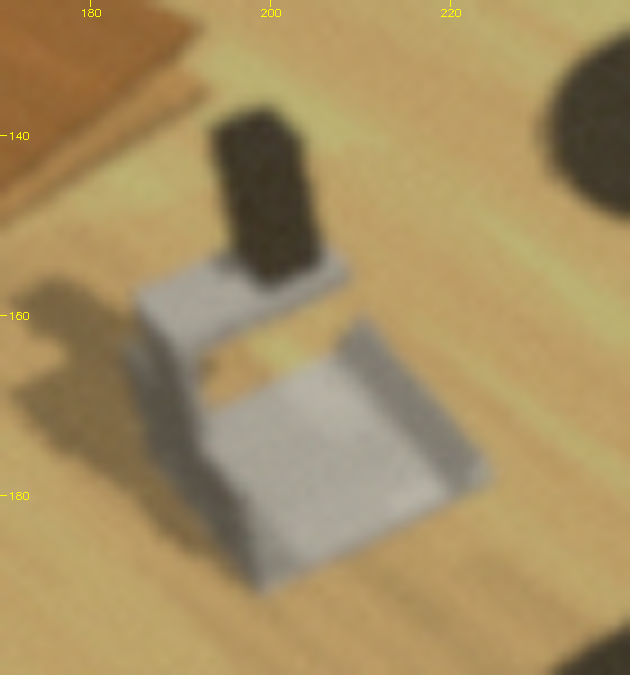

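View pics/c4.png

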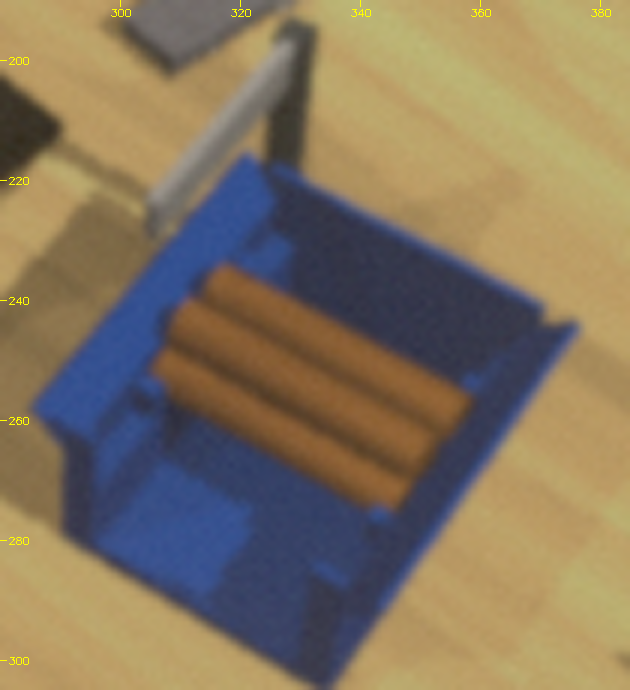

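```bash
cat > fit.py <<'E'
from h import *
from scipy.optimize import least_squares
def T(p,P): 
    c,s=np.cos(p[2]),np.sin(p[2]); P=np.atleast_2d(np.array(P,float))
    return np.c_[p[0]+c*P[:,0]-s*P[:,1],p[1]+s*P[:,0]+c*P[:,1],P[:,2]]
def fit(picks,p0):
    f=lambda p: np.concatenate([w2px(c,T(p,X)[0])-np.array(uv) for c,X,uv in picks])
    r=least_squares(f,p0,loss='soft_l1',x_scale=[100,100,.3]); return r.x,r.fun.reshape(-1,2)
def draw(src,fn,cam,p,edges,box,s):
    crop(src,fn,*box,s); im=cv2.imread('pics/'+fn+'.png')
    for a,b in edges:
        q=[((w2px(cam,T(p,x)[0])-[box[0],box[1]]+.5)*s).astype(int) for x in (a,b)]
        cv2.line(im,tuple(map(int,q[0])),tuple(map(int,q[1])),(0,255,0),1)
    cv2.imwrite('pics/'+fn+'.png',im)
def boxe(x0,x1,y0,y1,z0,z1):
    C=[(x,y,z) for x in(x0,x1) for y in(y0,y1) for z in(z0,z1)]
    return [(a,b) for i,a in enumerate(C) for b in C[i+1:] if sum(u!=v for u,v in zip(a,b))==1]
SC=boxe(-12,12,-12,12,94,150)+boxe(-46,17,-16,16,87,94)+boxe(-28,28,-42,42,0,4)+[((46,-42,16),(46,42,16)),((-46,-42,16),(-46,42,16))]
BI=boxe(-24,90,64,70,138,162)+boxe(-36,36,-58,58,57,57.1)+boxe(-88,70,-82,82,88,88.1)+boxe(-12,12,-58,58,87,87.1)
BO=boxe(-75,75,-75,75,0,12)
E
python3 - <<'E'
from fit import *
pk=[('top',(46,-42,16),(185,206)),('top',(46,42,16),(157.5,200.5)),
('top',(12,12,150),(152,203)),('top',(-12,12,150),(149.8,210.5)),('top',(-12,-12,94),(162.5,215)),
('side',(46,-42,16),(224,177.5)),('side',(46,42,16),(210,160.5)),('side',(-12,12,150),(194,138.5)),('side',(12,12,150),(199.5,136.5)),('side',(12,-12,94),(205.5,154)),('side',(-12,-12,94),(200.5,157))]
ps,r=fit(pk,[550,250,-.25]);print('scoop',ps);print(r.round(1))
pk=[('top',(-24,70,162),(310.5,220)),('top',(90,70,162),(307,181)),('top',(-24,64,162),(314,219)),
('top',(-23,0,68),(328,226)),('top',(-88,82,88),(309,247)),('top',(-88,-82,88),(365,239)),
('side',(-24,70,162),(305,222)),('side',(90,70,162),(327.5,196)),('side',(-88,82,88),(286,258)),('side',(-12,58,76),(307,251)),('side',(-12,-58,76),(346,273))]
pb,r=fit(pk,[555,-221,.1]);print('bin',pb);print(r.round(1))
pk=[('top',(75,75,12),(214,192)),('top',(75,-75,12),(264.5,194)),('top',(-75,-75,12),(261.5,243)),('top',(-75,75,12),(211,240)),
('side',(75,75,12),(254,184)),('side',(75,-75,12),(291,211.5)),('side',(-75,-75,12),(253,239)),('side',(-75,75,12),(217.5,209))]
po,r=fit(pk,[552,66,0]);print('board',po);print(r.round(1))
np.savez('poses.npz',s=ps,b=pb,o=po)
draw('top0','d1','top',ps,SC,(130,180,210,250),9)
draw('side0','d2','side',ps,SC,(170,125,240,200),9)
draw('top0','d3','top',pb,BI,(285,170,375,255),8)
draw('side0','d4','side',pb,BI,(280,190,385,305),6)
draw('top0','d5','top',po,BO,(200,180,275,255),8)
draw('side0','d6','side',po,BO,(205,170,305,250),8)
import subprocess
for a,b,o in(('d1','d2','e1'),('d3','d4','e2'),('d5','d6','e3')):
    A=[cv2.resize(cv2.imread(f'pics/{x}.png'),(400,420)) for x in(a,b)]
    cv2.imwrite(f'pics/{o}.png',np.hstack(A))
E
```

```text
scoop [ 5.50925118e+02  2.78258175e+02 -1.97123676e-01]
[[-0.1 -1.4]
 [ 0.7 -1.6]
 [-0.8 -0.7]
 [-1.   0.3]
 [ 0.7  1.4]
 [ 0.5 -2. ]
 [ 0.9 -0.5]
 [-2.2  1.3]
 [-0.2 -0. ]
 [ 0.7  1.7]
 [-1.6  2. ]]
bin [ 5.51009833e+02 -2.10370528e+02  1.11988807e-01]
[[ 0.8  0.6]
 [-0.5 -1.9]
 [-0.5  1.3]
 [ 4.8 -2.7]
 [-1.5  0.9]
 [ 0.7  3.2]
 [-2.9  2.6]
 [ 1.4 -0.7]
 [-4.2  0.2]
 [ 1.  -5.9]
 [ 2.1 -4.1]]
board [ 5.53565733e+02  6.64842025e+01 -3.12765477e-02]
[[ 1.  -0.5]
 [-0.5 -0.3]
 [-0.2 -0.5]
 [ 0.3  0.2]
 [ 1.2 -0.7]
 [-0.1 -1.2]
 [-1.1  1.8]
 [-1.1  1.7]]
```

View pics/e1.png

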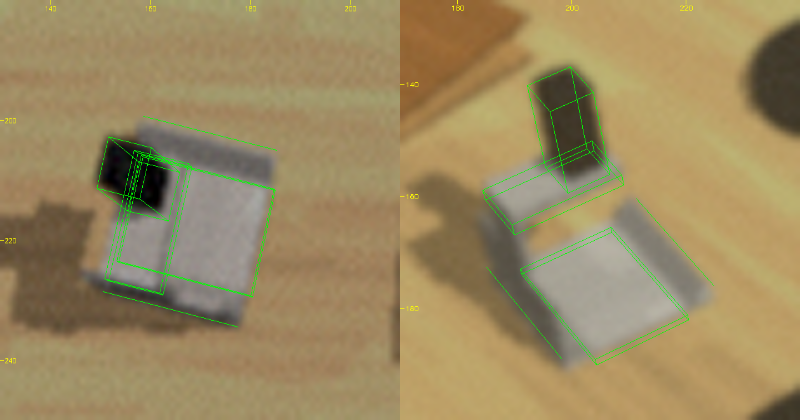

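View pics/e2.png

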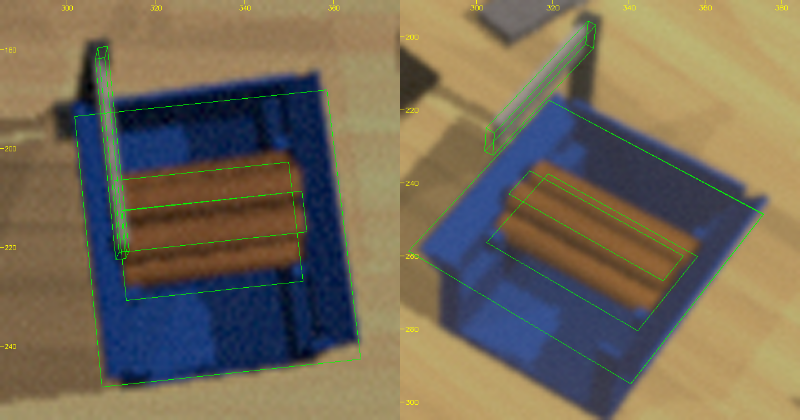

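View pics/e3.png

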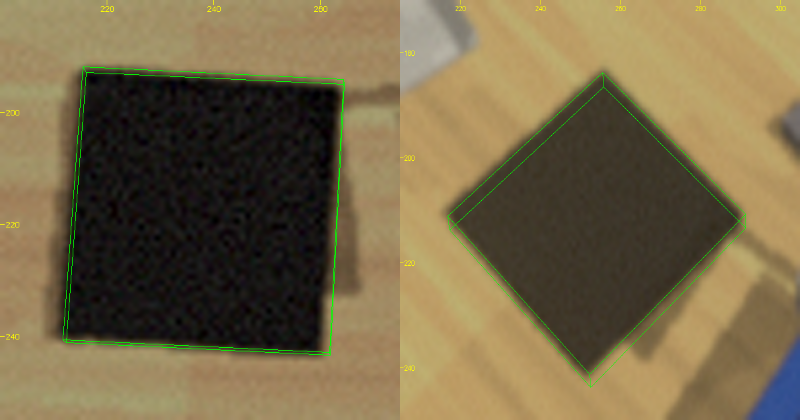

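Emit:
carry_out(
  rows=[0.09,-0.076,0,0,0,0,0.09,-0.076,0,0,0,0,0.09,-0.076,0,0,0,0,0.09,-0.076,0,0,0,0,0.09,-0.076,0,0,0,0,0.09,-0.076,0,0,0,0,0.09,-0.076,0,0,0,0,0.09,-0.076,0,0,0,0],
  hand=-1,
)

```text
clock: 1.15
tcp_pos: [526.5, 266.0, 248.1]
tool_rot: [-2.493, -1.91, 0.002]
contact_force: [1.1, 1.7, 0.0]
finger_gap: 1.0
```

```bash
python3 - <<'E'
from h import *
import json
s=ctrl.observe(); snap('wrist','w1'); print(s['clock'],s['tcp_pos'],s['tool_rot'],np.abs(s['joint_vel']).max())
np.savez('w1.npz',p=s['tcp_pos'],r=s['tool_rot'])
E
```

```text
1.15 [526.53900459 266.00559592 248.07012564] [-2.4930938  -1.9099917   0.00249313] 0.7501020463275586
```

View pics/w1.png

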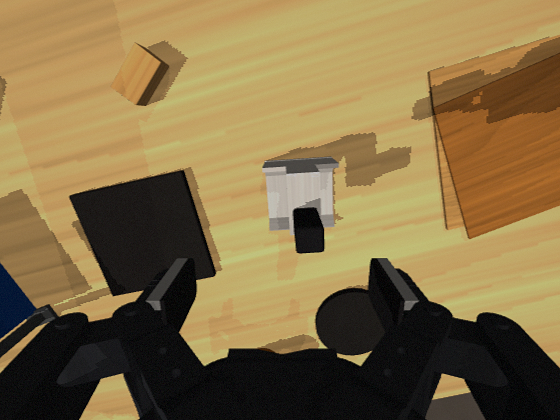

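```bash
cat >> h.py <<'E'
from scipy.spatial.transform import Rotation as Ro
W={}
def setw(f): 
    d=np.load(f); W['p']=d['p'];W['R']=Ro.from_rotvec(d['r']).as_matrix()
_w2=w2px
def w2px(cam,X):
    if cam!='wrist': return _w2(cam,X)
    c=cams.camera_info('wrist'); H=np.array(c['hand_eye'])
    q=W['R'].T@(np.array(X,float)-W['p']); q=H[:3,:3].T@(q-H[:3,3])
    return np.array([c['fx']*q[0]/q[2]+c['cx'],c['fy']*q[1]/q[2]+c['cy']])
E
python3 - <<'E'
from fit import *
setw('w1.npz'); d=np.load('poses.npz')
draw('w1','d1','wrist',d['s'],SC,(255,145,345,260),6)
crop('w1','d2',255,145,345,260,6)
A=np.hstack([cv2.resize(cv2.imread(f'pics/{x}.png'),(400,511)) for x in('d1','d2')]);cv2.imwrite('pics/e4.png',A)
draw('w1','d3','wrist',d['o'],BO,(50,150,230,310),4)
E
```

```text
(no output)
```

View pics/e4.png

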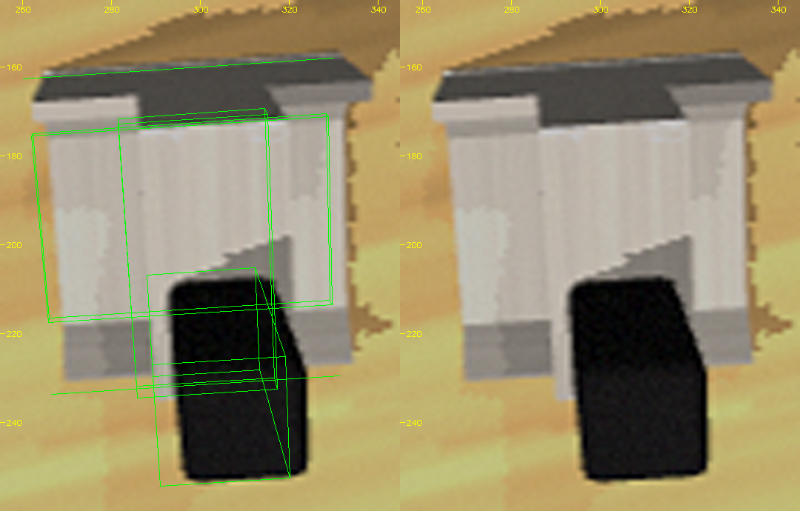

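View pics/d3.png

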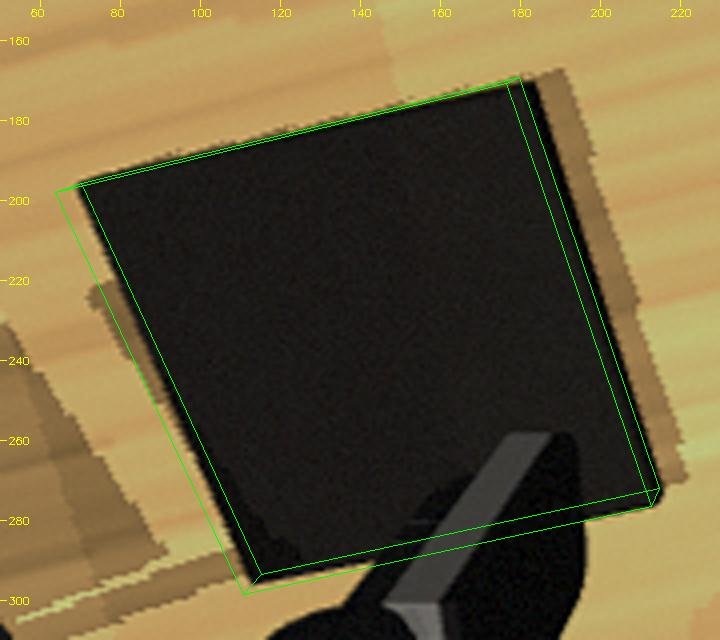

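Emit:
carry_out(
  rows=[0,0,0,0,0,0],
)

```text
clock: 1.32
tcp_pos: [533.8, 259.8, 247.7]
tool_rot: [2.496, 1.9, 0.0]
contact_force: [-0.5, 1.2, -0.8]
finger_gap: 0.998
```

```bash
python3 - <<'E'
from fit import *
s=ctrl.observe(); snap('wrist','w2'); print(s['clock'],s['tcp_pos'],s['tool_rot'],np.abs(s['joint_vel']).max())
np.savez('w2.npz',p=s['tcp_pos'],r=s['tool_rot'])
setw('w2.npz'); d=np.load('poses.npz')
draw('w2','d1','wrist',d['s'],SC,(255,145,345,260),6)
crop('w2','d2',255,145,345,260,6)
A=np.hstack([cv2.resize(cv2.imread(f'pics/{x}.png'),(400,511)) for x in('d1','d2')]);cv2.imwrite('pics/e5.png',A)
draw('w2','d3','wrist',d['o'],BO,(50,150,230,310),4)
E
```

```text
1.325 [533.81114352 259.75201472 247.68520822] [2.49551953e+00 1.90013741e+00 6.03174650e-05] 0.052207047108931134
```

View pics/e5.png

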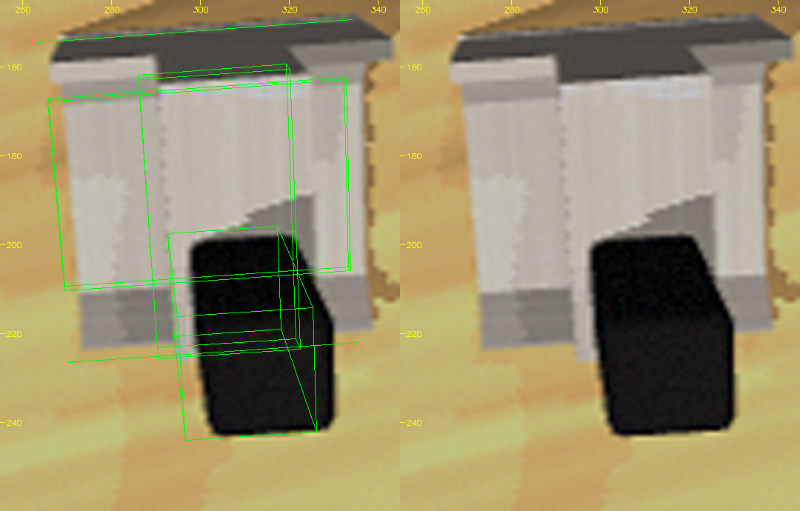

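View pics/d3.png

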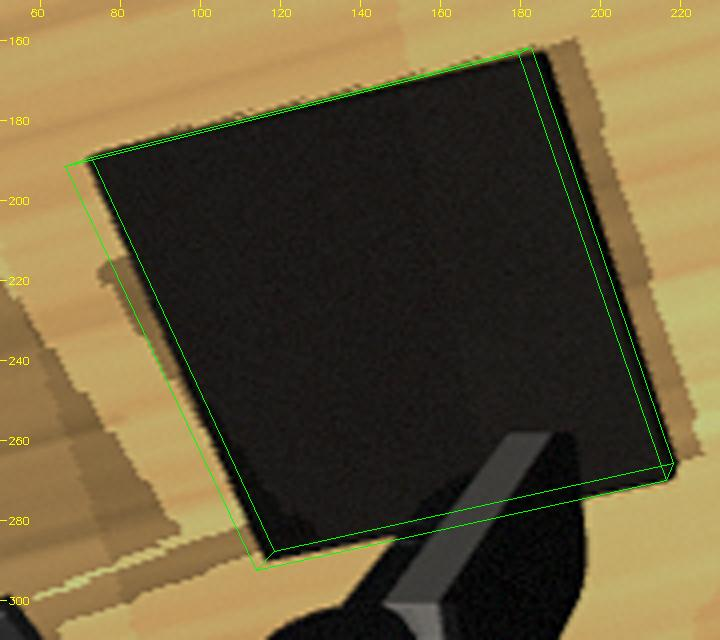

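```bash
python3 - <<'E'
from fit import *
setw('w2.npz'); d=np.load('poses.npz')
P=lambda X,Y:(255+(X-400)/4.444-.5,145+Y/4.444-.5)
pk=[((46,-42,16),P(483,347)),((46,42,16),P(771,328)),((28,-42,4),P(481,292)),((28,42,4),P(765,275)),
((12,-12,150),P(611,435)),((12,12,150),P(733,431)),((-12,12,150),P(733,316)),((-12,-12,94),P(590,240)),((-12,12,94),P(696,236)),((17,-16,94),P(577,360))]
pk=[('wrist',a,b) for a,b in pk]
ps,r=fit(pk,d['s']);print(ps);print(r.round(1))
draw('w2','d1','wrist',ps,SC,(255,145,345,260),6)
pk=[((75,-75,12),(50+262/4-.5,150+556/4-.5)),((75,75,12),(50+660/4,150+484/4)),((-75,75,12),(50+548/4-.5,150+50/4-.5)),((-75,-75,12),(50+88/4,150+160/4))]
po,r=fit([('wrist',a,b) for a,b in pk],d['o']);print(po);print(r.round(1))
draw('top0','d3','top',ps,SC,(130,180,210,250),6)
draw('side0','d4','side',ps,SC,(170,125,240,200),6)
A=np.hstack([cv2.resize(cv2.imread(f'pics/{x}.png'),(266,340)) for x in('d1','d3','d4')]);cv2.imwrite('pics/e6.png',A)
np.savez('poses2.npz',s=ps,o=po)
E
```

```text
[ 5.52425271e+02  2.82173522e+02 -2.02086000e-01]
[[-0.3  3.6]
 [ 0.4  3.8]
 [-0.6 -0.2]
 [-0.1 -0.5]
 [-0.7  1.6]
 [ 1.3  0.7]
 [ 0.8 -1.3]
 [-0.7 -1.1]
 [ 0.2 -1.8]
 [-0.2  0. ]]
[ 5.53128192e+02  7.24507622e+01 -6.86010549e-02]
[[-0.2  1.2]
 [ 3.7 -0.4]
 [-0.1  1. ]
 [-0.9 -3. ]]
```

View pics/e6.png

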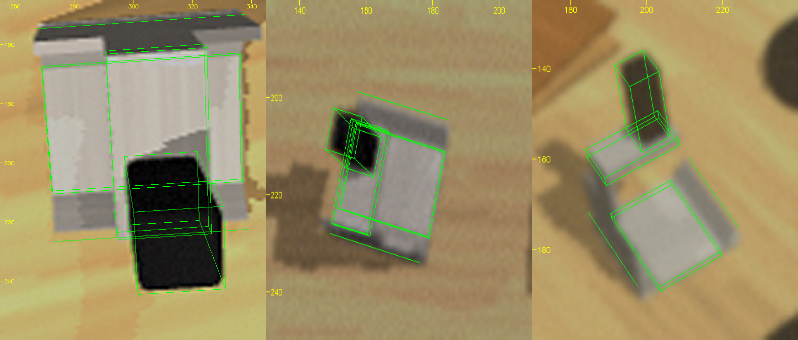

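Emit:
carry_out(
  rows=[0.034,0.04,0,0,0,0.011,0,0,-0.06,0,0,0,0,0,-0.06,0,0,0,0,0,-0.05,0,0,0,0,0,-0.04,0,0,0,0,0,0,0,0,0],
)

```text
clock: 2.12
tcp_pos: [542.2, 288.3, 140.2]
tool_rot: [2.416, 2.004, -0.003]
contact_force: [-0.4, 0.6, -0.4]
finger_gap: 1.002
```

```bash
python3 - <<'E'
from fit import *
s=ctrl.observe(); snap('wrist','w3'); print(s['clock'],s['tcp_pos'],s['tool_rot'],np.abs(s['joint_vel']).max())
np.savez('w3.npz',p=s['tcp_pos'],r=s['tool_rot'])
E
```

```text
2.125 [542.17012649 288.30913914 140.16517566] [ 2.41628254  2.00383354 -0.00253108] 0.02227593871045649
```

View pics/w3.png

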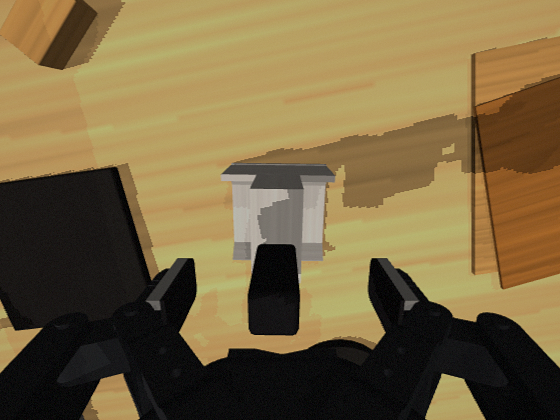

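```bash
python3 - <<'E'
from fit import *
crop('w3','c5',215,150,345,350,4)
setw('w3.npz')
def pw(u,v,z):
    c=cams.camera_info('wrist');H=np.array(c['hand_eye']);d=W['R']@H[:3,:3]@np.array([(u-c['cx'])/c['fx'],(v-c['cy'])/c['fy'],1]);o=W['p']+W['R']@H[:3,3]
    return o+d*(z-o[2])/d[2]
for uv in[(250,333),(298,333)]: print(pw(*uv,150))
E
```

```text
[559.80383274 269.85067856 150.        ]
[563.89274213 291.66681095 150.        ]
```

View pics/c5.png

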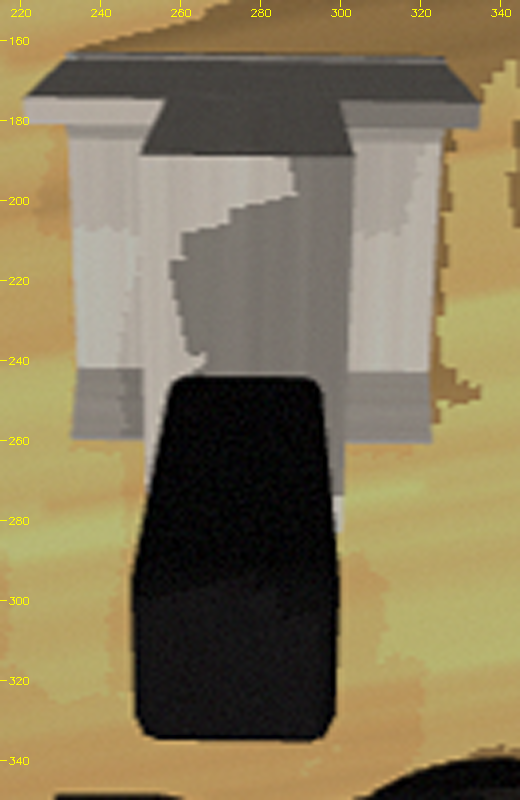

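Emit:
carry_out(
  rows=[0.017,-0.011,0,0,0,0,0,0,-0.02,0,0,0,0,0,-0.012,0,0,0,0,0,0,0,0,0],
)

```text
clock: 2.68
tcp_pos: [553.2, 284.1, 127.1]
tool_rot: [2.414, 2.004, 0.008]
contact_force: [-0.4, 0.1, 0.6]
finger_gap: 0.999
```

Emit:
carry_out(
  rows=[-0.005,-0.002,-0.005,0,0,-0.0005,0,0,0,0,0,0],
)

```text
clock: 2.92
tcp_pos: [550.5, 282.9, 124.5]
tool_rot: [2.418, 1.999, 0.007]
contact_force: [0.2, -0.5, 0.0]
finger_gap: 1.0
```

Emit:
carry_out(
  rows=[0,0,0,0,0,0,0,0,0,0,0,0,0,0,0,0,0,0,0,0,0,0,0,0,0,0,0,0,0,0],
  hand=1,
)

```text
clock: 3.55
tcp_pos: [550.8, 282.9, 125.0]
tool_rot: [2.417, 1.999, 0.008]
contact_force: [0.5, -0.3, -1.0]
finger_gap: 0.275
```

```bash
python3 - <<'E'
from fit import *
s=ctrl.observe(); print(s['clock'],s['tcp_pos'],s['tool_rot'],s['finger_gap'],s['contact_force'],s['moment']);snap('wrist','w4'); 
np.savez('w4.npz',p=s['tcp_pos'],r=s['tool_rot'])
E
```

```text
3.55 [550.81845005 282.87366441 124.96133168] [2.41716722 1.99905444 0.0083808 ] 0.27511410031715916 [ 0.50891775 -0.30017392 -0.95776721] [0.0736889  0.02146508 0.00161203]
```

View pics/w4.png

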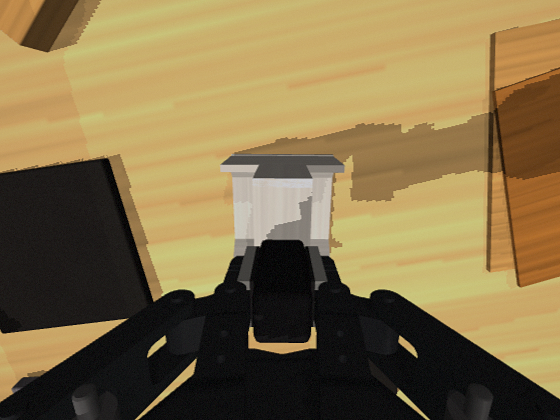

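```bash
python3 - <<'E'
from fit import *
crop('side0','c6',285,190,375,290,8)
crop('top0','c7',295,175,370,250,8)
E
```

```text
(no output)
```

View pics/c6.png

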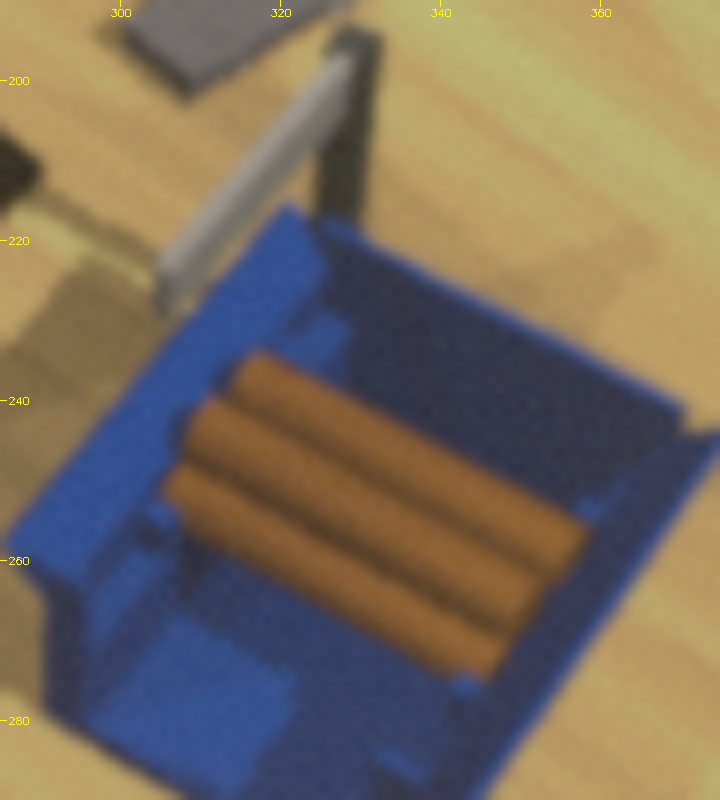

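View pics/c7.png

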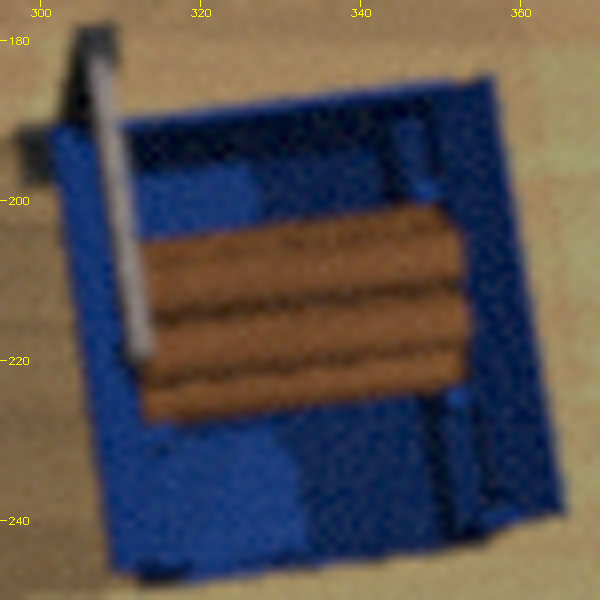

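Emit:
carry_out(
  rows=[0,0,0.04,0,0,0,0,0,0.06,0,0,0,0,0,0.05,0,0,0,0,-0.05,0,0,0,0,0,0,0,0,0,0],
)

```text
clock: 4.22
tcp_pos: [548.3, 257.1, 199.4]
tool_rot: [2.418, 2.001, 0.0]
contact_force: [0.0, -0.8, -3.1]
finger_gap: 0.275
```

```bash
cat > fitbin.py <<'E'
from fit import *
t=lambda X,Y:(295+X/8-.5,175+Y/8-.5); s=lambda X,Y:(285+X/8-.5,190+Y/8-.5)
pk=[('top',(-34,58,57),t(145,422)),('top',(-34,-58,57),t(465,385)),('top',(0,-58,78),t(468,286)),('top',(33,-58,58),t(455,205)),
('top',('f',82,88),t(112,572)),('top',('f',-82,88),t(565,513)),('top',('b',-82,88),t(493,78)),('top',(-24,64,162),t(154,352)),
('side',(-24,67,150),s(168,288)),('side',(21.5,58,81.5),s(255,352)),('side',(21.5,-58,81.5),s(590,530)),('side',(-32.5,58,51.5),s(163,497)),('side',(-32.5,-58,51.5),s(490,683)),('side',('f',82,88),s(8,540)),('side',('b',82,88),s(288,205))]
def run(sel):
    P=[p for p in pk if p[0] in sel]
    def f(q):
        o=[]
        for c,X,uv in P:
            X=[q[3] if X[0]=='f' else q[4] if X[0]=='b' else X[0],X[1],X[2]]
            o.append(w2px(c,T(q[:3],X)[0])-np.array(uv))
        return np.concatenate(o)
    r=least_squares(f,[551,-215,.11,-90,75],loss='soft_l1',x_scale=[10,10,.1,10,10]);print(sel,r.x.round(3));print(r.fun.reshape(-1,2).round(1).tolist());return r.x
run(['top']);run(['side']);q=run(['top','side']);np.save('bin.npy',q)
E
python3 fitbin.py
```

```text
['top'] [ 5.58183e+02 -2.10030e+02  1.36000e-01 -8.76870e+01  7.15720e+01]
[[0.5, 0.4], [0.1, 0.2], [-0.9, -0.2], [-2.2, 0.2], [-0.3, -0.2], [1.0, 0.1], [1.0, -0.1], [-0.1, -0.3]]
['side'] [ 5.61988e+02 -2.09238e+02  1.39000e-01 -8.85420e+01  6.95750e+01]
[[0.0, 0.5], [1.3, -0.9], [-0.1, -1.2], [0.6, 2.2], [-0.1, 2.0], [-0.8, -0.6], [-0.6, -0.5]]
['top', 'side'] [ 5.59571e+02 -2.10148e+02  1.32000e-01 -8.83390e+01  7.09030e+01]
[[0.5, -0.2], [0.1, -0.2], [-0.8, -0.6], [-2.1, -0.1], [-0.4, -0.6], [0.9, -0.0], [1.2, -0.2], [-0.1, -0.9], [-0.3, 1.2], [1.0, -0.2], [-0.4, -0.2], [0.2, 2.9], [-0.6, 2.9], [-1.2, -0.1], [-0.4, -0.1]]
```

Emit:
carry_out(
  rows=[-0.057,-0.091,0,0,0,0.0064,-0.057,-0.091,0,0,0,0.0064,-0.057,-0.091,0,0,0,0.0064,-0.057,-0.091,0,0,0,0.0064,-0.057,-0.091,0,0,0,0.0064,-0.004,-0.105,0,0,0,0.0064,-0.004,-0.105,0,0,0,0.0064,-0.004,-0.105,0,0,0,0.0064],
)

```text
clock: 5.22
tcp_pos: [395.5, -130.4, 197.8]
tool_rot: [-2.048, -2.382, -0.01]
contact_force: [0.9, -0.5, -2.7]
finger_gap: 0.276
```

Emit:
carry_out(
  rows=[0,-0.08,0,0,0,-0.002,0,-0.08,0,0,0,0,0,-0.03,0,0,0,0,0,0,0,0,0,0],
)

```text
clock: 5.72
tcp_pos: [396.2, -230.4, 197.2]
tool_rot: [2.07, 2.363, 0.013]
contact_force: [-0.4, -0.4, -2.9]
finger_gap: 0.271
```

```bash
python3 - <<'E'
from fit import *
s=ctrl.observe(); print(s['clock'],s['tcp_pos'],s['tool_rot'],s['joints'].round(2));snap('top','t2');snap('side','s2')
R=Ro.from_rotvec(s['tool_rot']).as_matrix();yaw=np.arctan2(R[1,0],R[0,0])-np.pi/2;print('yaw',yaw,'z',R[:,2])
p=s['tcp_pos'];z=p[2]-125
def sh(E):return [((a[0],a[1],a[2]+z),(b[0],b[1],b[2]+z)) for a,b in E]
SC2=sh(SC[24:])
SC2=sh(SC)
draw('t2','d1','top',[p[0],p[1],yaw],SC2,(280,180,400,300),6)
draw('s2','d2','side',[p[0],p[1],yaw],SC2,(230,220,350,340),6)
cv2.imwrite('pics/e7.png',np.hstack([cv2.resize(cv2.imread(f'pics/{x}.png'),(400,400)) for x in('d1','d2')]))
q=np.load('bin.npy');pb=q[:3];B=boxe(-24,90,64,70,138,162)+boxe(-88,70,-82,82,88,88.1)+boxe(-88,70,-50,50,12,46)
draw('t2','d3','top',pb,B,(285,170,375,255),6)
draw('s2','d4','side',pb,B,(280,190,385,305),6)
cv2.imwrite('pics/e8.png',np.hstack([cv2.resize(cv2.imread(f'pics/{x}.png'),(400,420)) for x in('d3','d4')]))
c,s_=np.cos(pb[2]),np.sin(pb[2]);v=p[:2]-pb[:2];print('bin frame',c*v[0]+s_*v[1],-s_*v[0]+c*v[1])
E
```

```text
5.725 [ 396.2416008  -230.37713108  197.22148234] [2.06989535 2.36261753 0.01310216] [-0.68  0.22  1.87  0.01  1.05 -2.39]
yaw 0.13190498157054265 z [ 0.00585704  0.00595967 -0.99996509]
bin frame -164.57128742458178 1.4155849431726075
```

View pics/e7.png

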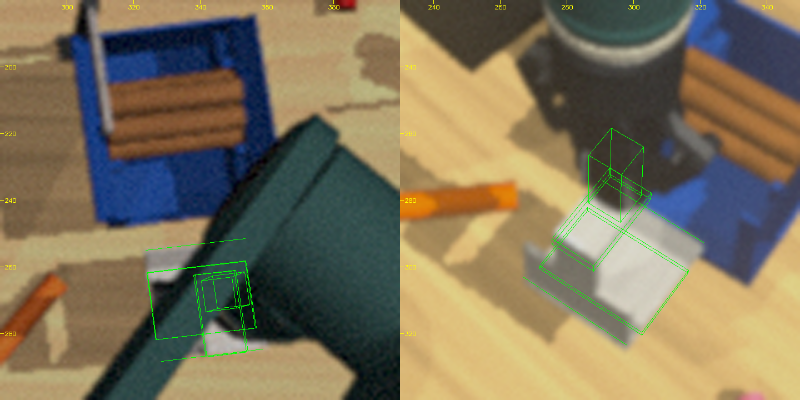

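View pics/e8.png

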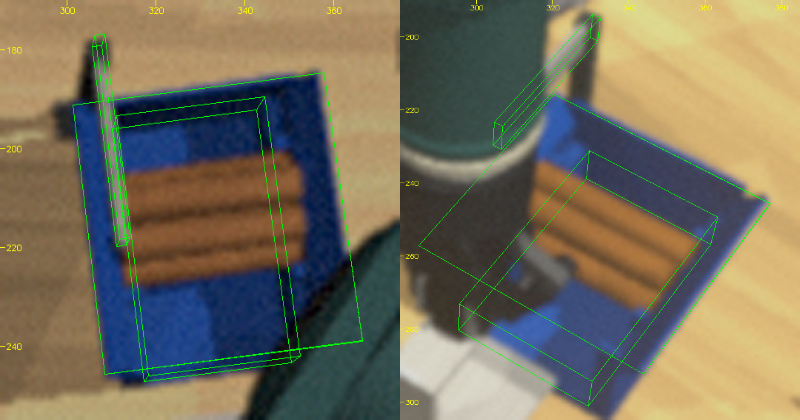

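Emit:
carry_out(
  rows=[0,-0.003,-0.04,0,0,0,0,0,-0.04,0,0,0,0,0,-0.016,0,0,0,0,0,0,0,0,0],
)

```text
clock: 6.32
tcp_pos: [395.9, -224.6, 148.5]
tool_rot: [-2.061, -2.369, -0.016]
contact_force: [0.5, 0.6, -1.6]
finger_gap: 0.269
```

```bash
cat > st.py <<'E'
from fit import *
def st():
    s=ctrl.observe();p=s['tcp_pos'];R=Ro.from_rotvec(s['tool_rot']).as_matrix();yaw=np.arctan2(R[1,0],R[0,0])-np.pi/2
    pb=np.load('bin.npy')[:3];c,s_=np.cos(pb[2]),np.sin(pb[2]);v=p[:2]-pb[:2]
    print('t',round(s['clock'],2),'tcp',p.round(1),'yaw',yaw.round(3),'tilt',R[:2,2].round(4),'bin',(c*v[0]+s_*v[1]).round(1),(-s_*v[0]+c*v[1]).round(1),'under',(p[2]-125).round(1),'F',s['contact_force'].round(1),'gap',round(s['finger_gap'],3),'vel',np.abs(s['joint_vel']).max().round(3))
st()
E
python3 st.py
```

```text
t 6.33 tcp [ 395.9 -224.6  148.5] yaw 0.139 tilt [0.0049 0.0089] bin -164.1 7.2 under 23.5 F [ 0.5  0.6 -1.6] gap 0.269 vel 0.012
```

Emit:
carry_out(
  rows=[0.002,-0.014,-0.005,-0.0007,0,-0.0008,0,0,0,0,0,0],
)

```text
clock: 6.58
tcp_pos: [397.8, -232.0, 146.9]
tool_rot: [2.065, 2.364, 0.01]
contact_force: [0.8, 0.1, -2.8]
finger_gap: 0.274
```

```bash
python3 st.py
```

```text
t 6.58 tcp [ 397.8 -232.   146.9] yaw 0.135 tilt [0.0064 0.0029] bin -163.2 -0.4 under 21.9 F [ 0.8  0.1 -2.8] gap 0.274 vel 0.012
```

Emit:
carry_out(
  rows=[0.03,0.004,0,0,0,0,0.03,0.004,0,0,0,0,0,0,0,0,0,0],
)

```text
clock: 6.95
tcp_pos: [431.3, -228.6, 147.9]
tool_rot: [2.064, 2.36, 0.011]
contact_force: [-0.4, 0.1, -2.7]
finger_gap: 0.271
```

```bash
python3 st.py
```

```text
t 6.95 tcp [ 431.3 -228.6  147.9] yaw 0.134 tilt [0.0091 0.0015] bin -129.6 -1.4 under 22.9 F [-0.4  0.1 -2.7] gap 0.271 vel 0.012
```

Emit:
carry_out(
  rows=[0.03,0.005,-0.002,0,0.0008,0,0.03,0.005,0,0,0,0,0.03,0.004,-0.001,0,0,0,0,0,0,0,0,0],
)

```text
clock: 7.45
tcp_pos: [480.2, -220.8, 146.1]
tool_rot: [2.066, 2.364, 0.006]
contact_force: [0.6, 0.1, -3.3]
finger_gap: 0.271
```

```bash
python3 st.py
```

```text
t 7.45 tcp [ 480.2 -220.8  146.1] yaw 0.134 tilt [0.0038 0.0016] bin -80.1 -0.1 under 21.1 F [ 0.6  0.1 -3.3] gap 0.271 vel 0.017
```

Emit:
carry_out(
  rows=[0.03,0.004,0,0,0,0,0.03,0.004,0,0,0,0,0,0,0,0,0,0],
)

```text
clock: 7.82
tcp_pos: [512.0, -216.4, 145.9]
tool_rot: [2.067, 2.364, 0.006]
contact_force: [-0.3, 0.0, -2.0]
finger_gap: 0.278
```

```bash
python3 st.py; python3 - <<'E'
from fit import *
snap('side','s3');snap('top','t3')
crop('s3','d1',260,170,380,310,5);crop('t3','d2',285,170,405,310,5)
cv2.imwrite('pics/e9.png',np.hstack([cv2.resize(cv2.imread(f'pics/{x}.png'),(400,466)) for x in('d1','d2')]))
E
```

```text
t 7.83 tcp [ 512.  -216.4  145.9] yaw 0.134 tilt [0.0033 0.0018] bin -48.0 0.0 under 20.9 F [-0.3  0.  -2. ] gap 0.278 vel 0.016
```

View pics/e9.png

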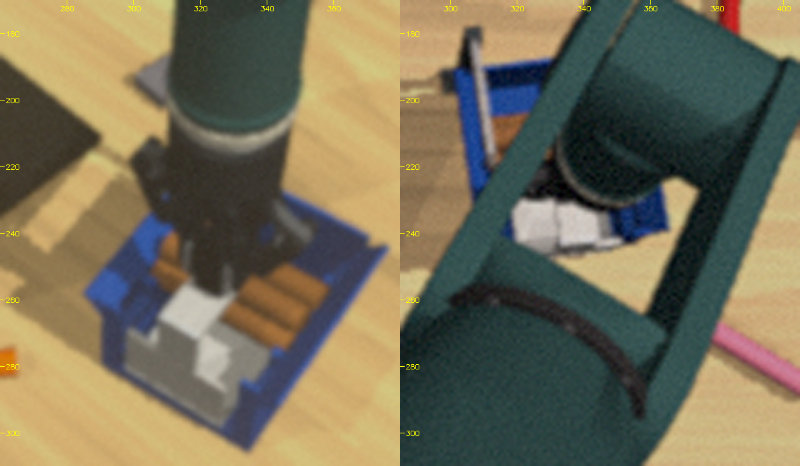

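```bash
python3 - <<'E'
from fit import *
crop('s3','d5',285,195,365,275,8)
pb=np.load('bin.npy')
c,s=np.cos(pb[2]),np.sin(pb[2])
for u,v in [(299,219),(349,232),(344,222)]:
  for z in(170,190,210):
    p=px2w('side',u,v,z);d=p[:2]-pb[:2];print(u,v,z,(c*d[0]+s*d[1]).round(),(-s*d[0]+c*d[1]).round())
p=np.array([512,-216.4])
B=boxe(-24,90,64,70,138,162)
draw('s3','d6','side',pb[:3],B,(285,195,365,275),8)
E
```

```text
299 219 170 -27.0 83.0
299 219 190 -40.0 75.0
299 219 210 -54.0 66.0
349 232 170 8.0 -31.0
349 232 190 -7.0 -37.0
349 232 210 -21.0 -42.0
344 222 170 26.0 -7.0
344 222 190 11.0 -13.0
344 222 210 -3.0 -20.0
```

View pics/d6.png

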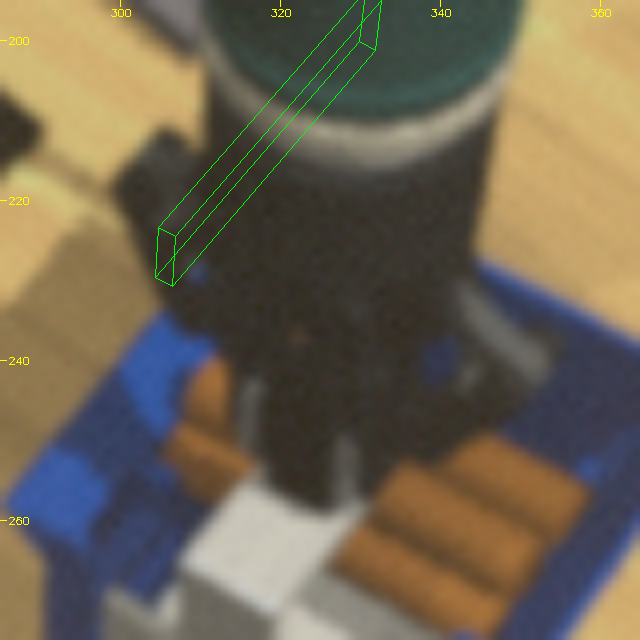

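```bash
python3 - <<'E'
from fit import *
pb=np.load('bin.npy');c,s=np.cos(pb[2]),np.sin(pb[2])
for u,v in [(299,219),(301,224),(306,235),(311,237),(353,240),(351,245),(346,250),(339,254)]:
  for x in(-60,-48,-37):
    best=min((abs(c*(p[0]-pb[0])+s*(p[1]-pb[1])-x),z,(-s*(p[0]-pb[0])+c*(p[1]-pb[1]))) for z in range(100,300,2) for p in[px2w('side',u,v,z)])
    print(u,v,'x',x,'z',best[1],'y',round(best[2]),end=' | ')
  print()
E
```

```text
299 219 x -60 z 220 y 61 | 299 219 x -48 z 202 y 69 | 299 219 x -37 z 186 y 76 | 
301 224 x -60 z 206 y 56 | 301 224 x -48 z 188 y 64 | 301 224 x -37 z 172 y 70 | 
306 235 x -60 z 176 y 42 | 306 235 x -48 z 158 y 49 | 306 235 x -37 z 140 y 56 | 
311 237 x -60 z 180 y 28 | 311 237 x -48 z 160 y 36 | 311 237 x -37 z 144 y 41 | 
353 240 x -60 z 246 y -70 | 353 240 x -48 z 230 y -66 | 353 240 x -37 z 214 y -61 | 
351 245 x -60 z 228 y -68 | 351 245 x -48 z 210 y -63 | 351 245 x -37 z 194 y -59 | 
346 250 x -60 z 202 y -59 | 346 250 x -48 z 184 y -54 | 346 250 x -37 z 166 y -49 | 
339 254 x -60 z 174 y -44 | 339 254 x -48 z 156 y -39 | 339 254 x -37 z 138 y -34 |
```

Emit:
carry_out(
  rows=[0.03,0.004,0,0,0,0,0.03,0.004,0,0,0,0,0.025,0.003,0,0,0,0,0,0,0,0,0,0],
)

```text
clock: 8.43
tcp_pos: [555.9, -210.4, 145.7]
tool_rot: [2.068, 2.364, 0.005]
contact_force: [0.5, -0.1, -2.5]
finger_gap: 0.275
```

```bash
python3 st.py; python3 - <<'E'
from fit import *
s=ctrl.observe();p=s['tcp_pos']
snap('side','s4')
z=p[2]-125
E_=[((a[0],a[1],a[2]+z),(b[0],b[1],b[2]+z)) for a,b in SC]
draw('s4','d1','side',[p[0],p[1],.134],E_,(270,190,380,310),6)
E
```

```text
t 8.43 tcp [ 555.9 -210.4  145.7] yaw 0.133 tilt [0.0021 0.0024] bin -3.7 0.2 under 20.7 F [ 0.5 -0.1 -2.5] gap 0.275 vel 0.013
```

View pics/d1.png

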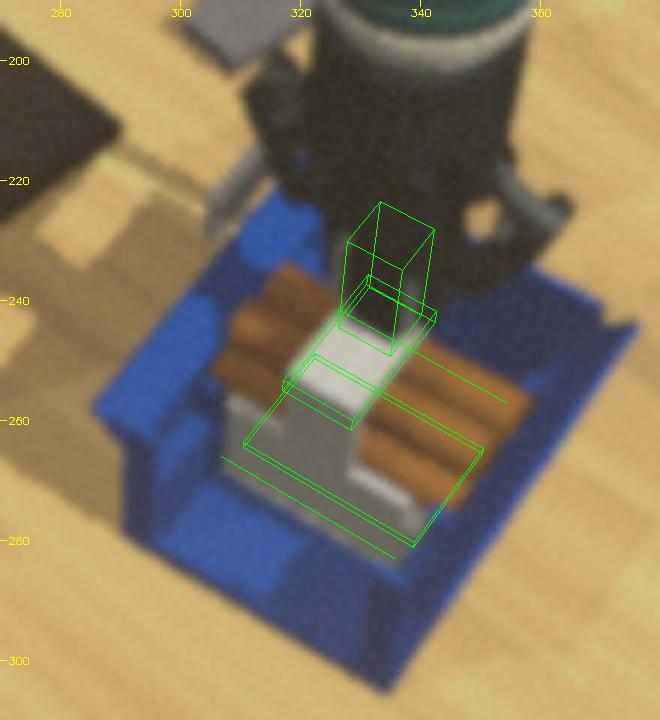

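Emit:
carry_out(
  rows=[0.004,0,0.02,0,0,0,0,0,0.02,0,0,0,0,0,0.02,0,0,0,0,0,0.02,0,0,0,0,0,0,0,0,0],
)

```text
clock: 9.1
tcp_pos: [555.9, -210.3, 188.9]
tool_rot: [-2.068, -2.363, -0.004]
contact_force: [0.1, -0.4, -3.1]
finger_gap: 0.274
```

```bash
python3 st.py
```

```text
t 9.1 tcp [ 555.9 -210.3  188.9] yaw 0.133 tilt [0.0004 0.0028] bin -3.7 0.4 under 63.9 F [ 0.1 -0.4 -3.1] gap 0.274 vel 0.013
```

```bash
python3 - <<'E'
from fit import *
snap('side','s5');snap('top','t5');s=ctrl.observe();print(s['contact_force'])
B=boxe(-24,90,64,70,138,162)
draw('s5','d1','side',np.load('bin.npy')[:3],B,(280,190,380,310),6)
crop('t5','d2',290,170,390,290,6)
cv2.imwrite('pics/e10.png',np.hstack([cv2.resize(cv2.imread(f'pics/{x}.png'),(400,480)) for x in('d1','d2')]))
E
```

```text
[-0.93494244 -0.26770626 -4.11199235]
```

View pics/e10.png

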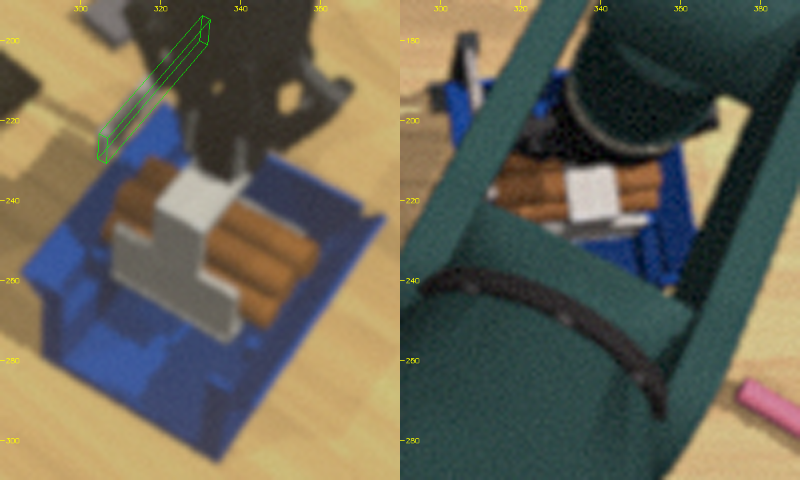

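Emit:
carry_out(
  rows=[0.005,-0.002,0.02,0,0,0,0,-0.001,0.02,0,0,0,0,0,0.02,0,0,0,0,0,0.01,0,0,0,0,0,0,0,0,0],
)

```text
clock: 9.82
tcp_pos: [557.6, -211.4, 224.8]
tool_rot: [-2.066, -2.361, -0.003]
contact_force: [0.6, 0.8, -4.8]
finger_gap: 0.273
```

```bash
python3 st.py
```

```text
t 9.82 tcp [ 557.6 -211.4  224.8] yaw 0.133 tilt [-0.0021  0.0041] bin -2.1 -1.0 under 99.8 F [ 0.6  0.8 -4.8] gap 0.273 vel 0.003
```

Emit:
carry_out(
  rows=[0.001,0,0.009,0.0003,-0.0003,0,0,0,0,0,0,0],
)

```text
clock: 10.07
tcp_pos: [557.9, -211.2, 229.3]
tool_rot: [-2.066, -2.36, -0.007]
contact_force: [-0.1, -0.2, -4.8]
finger_gap: 0.277
```

```bash
python3 st.py
```

```text
t 10.07 tcp [ 557.9 -211.2  229.3] yaw 0.133 tilt [-0.0006  0.0064] bin -1.8 -0.9 under 104.3 F [-0.1 -0.2 -4.8] gap 0.277 vel 0.013
```

Emit:
carry_out(
  rows=[-0.0015,0.012,0,-0.0005,0,0,-0.0015,0.012,0,0,0,0,-0.0015,0.012,0,0,0,0,-0.0015,0.012,0,0,0,0],
)

```text
clock: 10.58
tcp_pos: [554.3, -185.6, 228.6]
tool_rot: [-2.067, -2.361, -0.002]
contact_force: [0.0, -1.0, -3.6]
finger_gap: 0.271
```

```bash
python3 st.py; python3 - <<'E'
from fit import *
snap('side','s6')
crop('s6','d1',280,180,380,300,5)
E
```

```text
t 10.57 tcp [ 554.3 -185.6  228.6] yaw 0.133 tilt [-0.0018  0.0034] bin -2.0 25.0 under 103.6 F [ 0.  -1.  -3.6] gap 0.271 vel 0.076
```

View pics/d1.png

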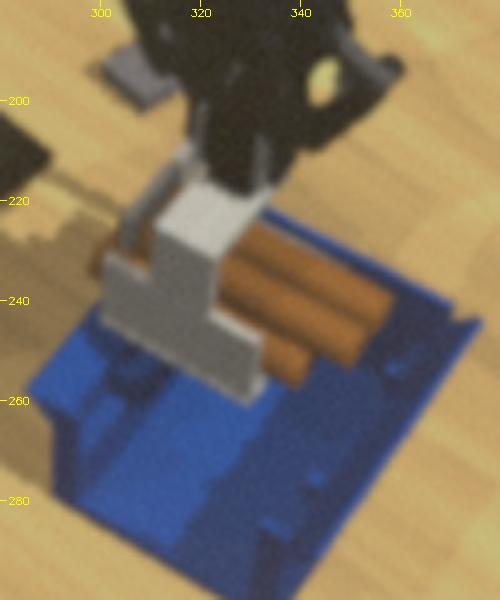

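Emit:
carry_out(
  rows=[-0.0015,0.012,0.0005,0,0,0,-0.0015,0.012,0.0005,0,0,0,-0.0015,0.012,0,0,0,0,-0.0015,0.012,0,0,0,0,-0.0015,0.012,0,0,0,0],
)

```text
clock: 11.25
tcp_pos: [550.2, -152.9, 229.2]
tool_rot: [-2.067, -2.361, -0.003]
contact_force: [-0.0, -1.0, -4.0]
finger_gap: 0.274
```

```bash
python3 st.py; python3 - <<'E'
from fit import *
snap('side','s7')
crop('s7','d1',280,170,380,290,5)
E
```

```text
t 11.25 tcp [ 550.2 -152.9  229.2] yaw 0.133 tilt [-0.0018  0.0039] bin -1.8 58.0 under 104.2 F [-0. -1. -4.] gap 0.274 vel 0.079
```

View pics/d1.png

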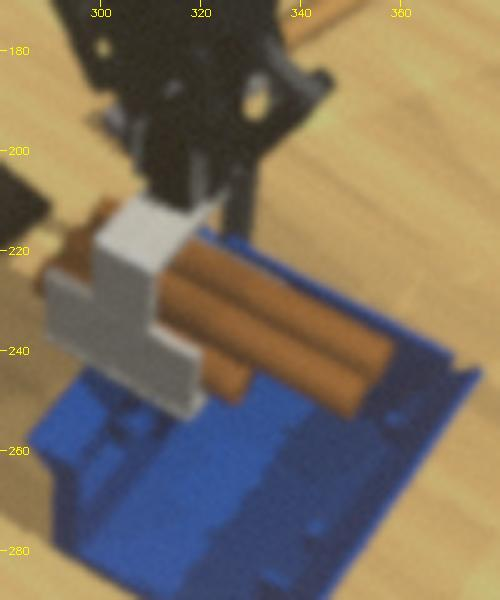

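Emit:
carry_out(
  rows=[-0.0015,0.012,0,0,0,0,-0.0015,0.012,0,0,0,0,-0.0015,0.012,0,0,0,0,-0.0015,0.012,0,0,0,0],
)

```text
clock: 11.8
tcp_pos: [546.7, -126.9, 229.1]
tool_rot: [-2.066, -2.36, -0.003]
contact_force: [-0.4, -1.1, -5.3]
finger_gap: 0.27
```

```bash
python3 st.py; python3 - <<'E'
from fit import *
snap('side','s8')
crop('s8','d1',270,170,390,290,5)
E
```

```text
t 11.8 tcp [ 546.7 -126.9  229.1] yaw 0.133 tilt [-0.0022  0.0044] bin -1.8 84.2 under 104.1 F [-0.4 -1.1 -5.3] gap 0.27 vel 0.082
```

View pics/d1.png

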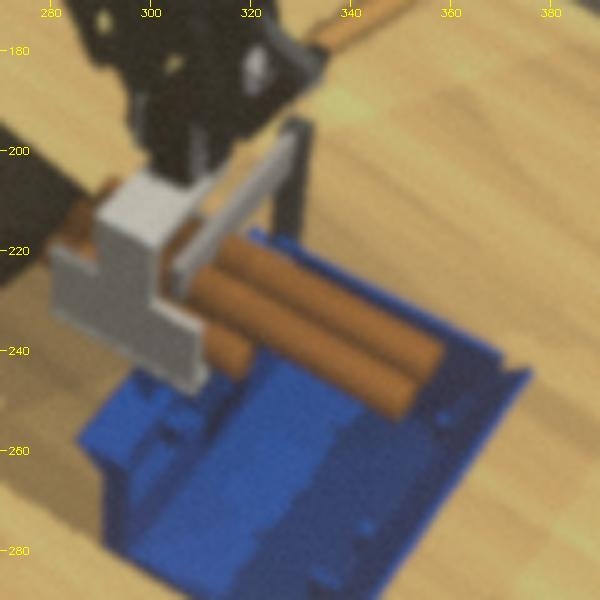

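Emit:
carry_out(
  rows=[-0.0015,0.012,0,0,0,0,-0.0015,0.012,0,0,0,0,-0.0015,0.012,0,0,0,0,-0.0015,0.012,0,0,0,0],
)

```text
clock: 12.35
tcp_pos: [543.5, -100.3, 229.4]
tool_rot: [-2.066, -2.36, -0.005]
contact_force: [0.6, -0.5, -3.4]
finger_gap: 0.275
```

```bash
python3 st.py; python3 - <<'E'
from fit import *
snap('side','s9')
crop('s9','d1',270,170,390,290,5)
E
```

```text
t 12.35 tcp [ 543.5 -100.3  229.4] yaw 0.133 tilt [-0.0019  0.0057] bin -1.5 111.1 under 104.4 F [ 0.6 -0.5 -3.4] gap 0.275 vel 0.085
```

View pics/d1.png

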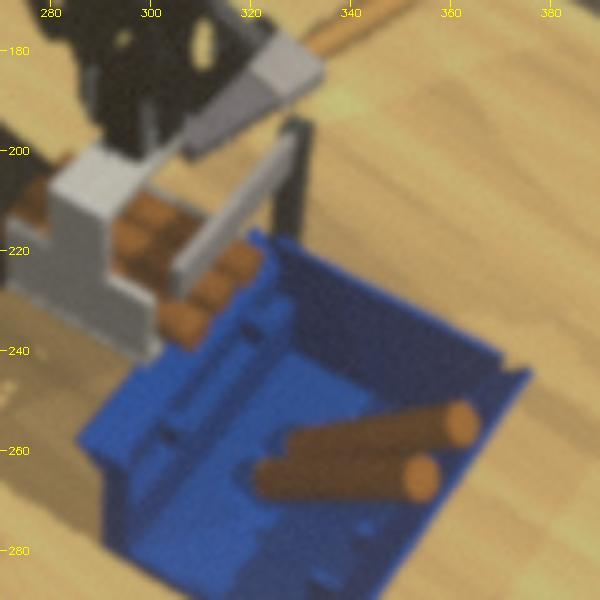

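Emit:
carry_out(
  rows=[-0.0015,0.014,0,-0.0004,0,0,-0.0015,0.016,0,0,0,0,-0.0015,0.018,0,0,0,0,-0.001,0.02,0,0,0,0,-0.001,0.02,0,0,0,0,-0.001,0.02,0,0,0,0,0,0.012,0,0,0,0,0,0,0,0,0,0],
)

```text
clock: 13.4
tcp_pos: [539.2, -34.6, 229.5]
tool_rot: [-2.066, -2.362, -0.002]
contact_force: [-0.2, -0.4, -3.6]
finger_gap: 0.275
```

```bash
python3 st.py; python3 - <<'E'
from fit import *
snap('side','s10');snap('top','t10')
crop('s10','d1',240,150,390,290,4);crop('t10','d2',230,160,380,300,4)
cv2.imwrite('pics/e11.png',np.hstack([cv2.resize(cv2.imread(f'pics/{x}.png'),(400,373)) for x in('d1','d2')]))
E
```

```text
t 13.4 tcp [539.2 -34.6 229.5] yaw 0.134 tilt [-0.002   0.0038] bin 2.9 176.7 under 104.5 F [-0.2 -0.4 -3.6] gap 0.275 vel 0.005
```

View pics/e11.png

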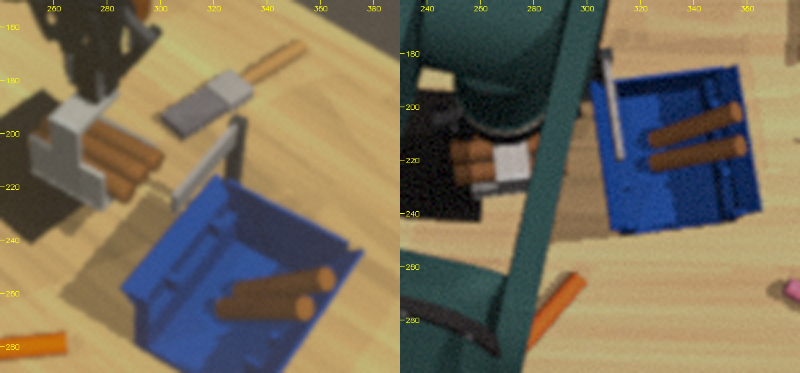

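```bash
python3 - <<'E'
from fit import *
crop('t10','d1',300,180,370,240,9)
pb=np.load('bin.npy');c,s=np.cos(pb[2]),np.sin(pb[2])
for (u,v) in[(343,207),(343,218)]:
  for z in(45,60,75):
    d=px2w('top',u,v,z)[:2]-pb[:2];print(z,(c*d[0]+s*d[1]).round(1),(-s*d[0]+c*d[1]).round(1))
E
```

```text
45 16.7 -39.0
60 14.0 -36.3
75 11.2 -33.5
45 -15.9 -34.2
60 -18.3 -31.5
75 -20.6 -28.8
```

View pics/d1.png

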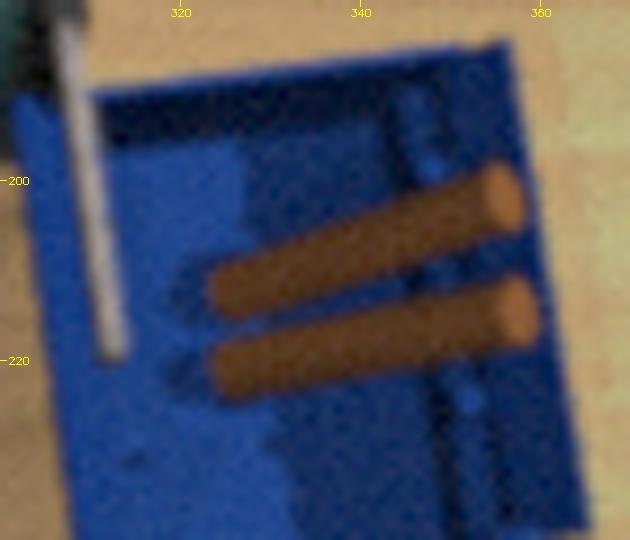

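Emit:
carry_out(
  rows=[0.002,0.016,0,0,0,0,0.003,0.022,0,0,0,0,0.003,0.024,0,0,0,0,0.004,0.026,0,0,0,0,0.004,0.026,0,0,0,0,0.004,0.026,0,0,0,0,0.004,0.02,0,0,0,0,0,0,0,0,0,0],
)

```text
clock: 14.5
tcp_pos: [552.3, 51.0, 229.4]
tool_rot: [-2.066, -2.361, -0.003]
contact_force: [-0.0, -0.5, -3.1]
finger_gap: 0.273
```

```bash
python3 st.py
```

```text
t 14.5 tcp [552.3  51.  229.4] yaw 0.133 tilt [-0.0016  0.0041] bin 27.1 259.8 under 104.4 F [-0.  -0.5 -3.1] gap 0.273 vel 0.011
```

Emit:
carry_out(
  rows=[0.002,0.018,0,0,0,0,0,0.016,0,0,0,0,0,0,-0.03,0,0,0,0,0,-0.04,0,0,0,0,0,-0.04,0,0,0,0,0,-0.03,0,0,0,0,0,-0.02,0,0,0,0,0,0,0,0,0],
)

```text
clock: 15.5
tcp_pos: [552.2, 67.9, 143.6]
tool_rot: [-2.067, -2.36, 0.0]
contact_force: [0.0, -1.1, -3.1]
finger_gap: 0.272
```

```bash
python3 st.py
```

```text
t 15.5 tcp [552.2  67.9 143.6] yaw 0.132 tilt [-0.0035  0.003 ] bin 29.3 276.6 under 18.6 F [ 0.  -1.1 -3.1] gap 0.272 vel 0.01
```

Emit:
carry_out(
  rows=[0,0,-0.006,0,-0.0002,0,0,0,-0.004,0,0,0,0,0,-0.003,0,0,0,0,0,0,0,0,0],
)

```text
clock: 16.0
tcp_pos: [553.7, 67.8, 138.3]
tool_rot: [-2.069, -2.363, -0.005]
contact_force: [-0.7, -0.8, -4.2]
finger_gap: 0.274
```

```bash
python3 st.py; python3 - <<'E'
from fit import *
snap('side','s11');s=ctrl.observe();p=s['tcp_pos'];print(s['contact_force'])
crop('s11','d1',190,150,310,270,5)
E
```

```text
t 16.0 tcp [553.7  67.8 138.3] yaw 0.132 tilt [0.0014 0.0029] bin 30.7 276.3 under 13.3 F [-0.7 -0.8 -4.2] gap 0.274 vel 0.006
[-0.03241908 -0.40182738 -3.7690917 ]
```

View pics/d1.png

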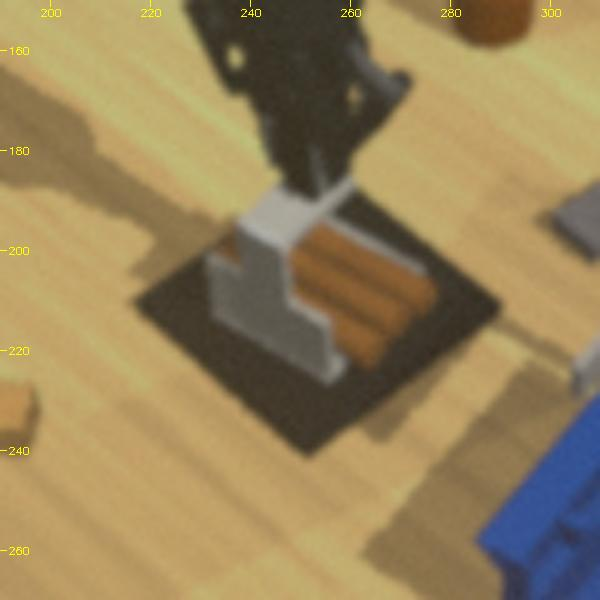

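Emit:
carry_out(
  rows=[0,0,-0.003,0,0,0,0,0,-0.002,0,0,0],
)

```text
clock: 16.3
tcp_pos: [554.0, 67.9, 137.0]
tool_rot: [-2.07, -2.363, -0.006]
contact_force: [-5.0, 0.1, 12.8]
finger_gap: 0.273
```

```bash
python3 st.py
```

```text
t 16.3 tcp [554.   67.9 137. ] yaw 0.132 tilt [0.0024 0.0029] bin 31.0 276.4 under 12.0 F [-5.   0.1 12.8] gap 0.273 vel 0.006
```

Emit:
carry_out(
  rows=[0,0,0.002,0,0,0],
)

```text
clock: 16.42
tcp_pos: [554.0, 67.9, 138.2]
tool_rot: [2.069, 2.363, 0.006]
contact_force: [-0.3, -0.0, -2.9]
finger_gap: 0.272
```

Emit:
carry_out(
  rows=[0,0,0,0,0,0,0,0,0,0,0,0,0,0,0,0,0,0,0,0,0,0,0,0,0,0,0,0,0,0],
  hand=-1,
)

```text
clock: 17.05
tcp_pos: [555.3, 67.9, 138.9]
tool_rot: [2.068, 2.362, 0.009]
contact_force: [0.3, 0.2, -0.5]
finger_gap: 0.998
```

```bash
python3 st.py; python3 - <<'E'
from fit import *
snap('wrist','w12')
E
```

```text
t 17.05 tcp [555.3  67.9 138.9] yaw 0.132 tilt [0.0052 0.0029] bin 32.3 276.2 under 13.9 F [ 0.3  0.2 -0.5] gap 0.998 vel 0.002
```

View pics/w12.png

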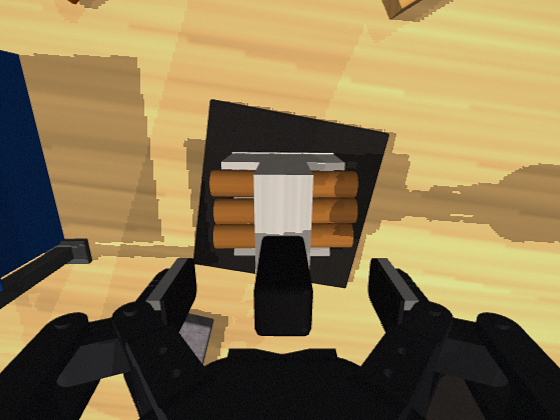

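Emit:
carry_out(
  rows=[0,0,0.03,0,0,0,0,0,0.05,0,0,0,0,0,0.06,0,0,0,0,0,0.06,0,0,0,-0.05,0,0.06,0,0,0,-0.08,0,0.04,0,0,0,0,0,0,0,0,0,0,0,0,0,0,0],
)

```text
clock: 18.1
tcp_pos: [489.8, 67.8, 300.6]
tool_rot: [2.065, 2.358, 0.016]
contact_force: [-0.0, -0.8, -0.5]
finger_gap: 0.997
```

```bash
python3 st.py; python3 - <<'E'
from fit import *
snap('side','s13');snap('top','t13')
po=[553.5,67.5,-.035]
draw('s13','d1','side',[553.5,68,.132],[((a[0],a[1],a[2]+12),(b[0],b[1],b[2]+12)) for a,b in SC],(190,140,310,260),5)
crop('t13','d2',190,160,380,260,4)
A=[cv2.imread('pics/d1.png')[:400],cv2.resize(cv2.imread('pics/d2.png'),(600,316))]
cv2.imwrite('pics/e13.png',cv2.resize(A[0],(600,400)));cv2.imwrite('pics/e14.png',A[1]);cv2.imwrite('pics/d1.png',cv2.imread('pics/d1.png'))
E
```

```text
t 18.1 tcp [489.8  67.8 300.6] yaw 0.132 tilt [0.0125 0.0029] bin -32.6 284.7 under 175.6 F [-0.  -0.8 -0.5] gap 0.997 vel 0.022
```

View pics/d1.png

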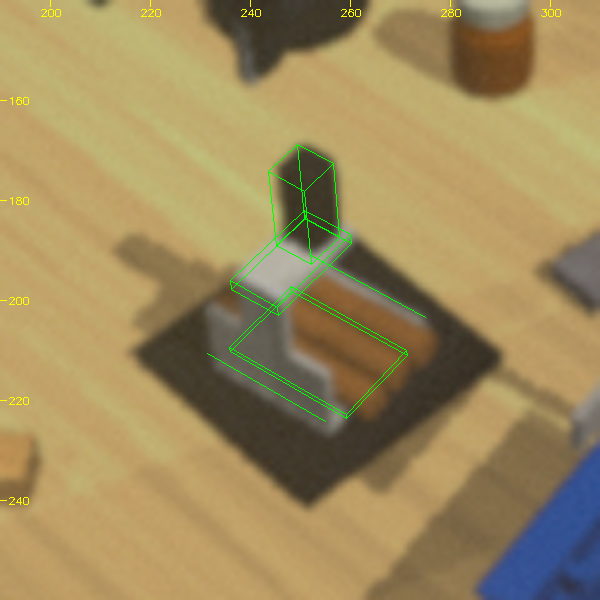

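View pics/e14.png

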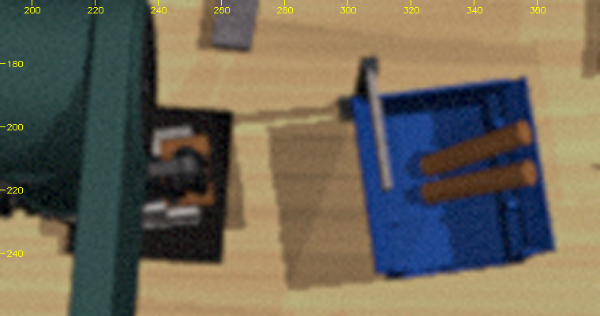

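View pics/s13.png

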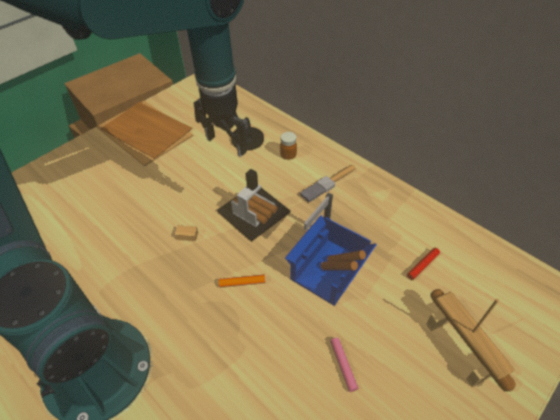

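```bash
python3 - <<'E'
from workcell import ctrl
print(ctrl.sign_off(), ctrl.observe()['clock'])
E
```

```text
the job is handed in; nothing more can be done
the job is handed in; nothing more can be done
```

The job is done and handed in at about 18.2 s of the 53 s. No verdict was reported.

I gripped the scoop by its block, slid the pan under the heap and lifted all five rods. Drawing it to +y under the strike bar struck the two top rods off into the bin. I then set the scoop with its three rods on the square board, let go and moved the arm clear.

**Last checks:**
- **Scoop:** it stands upright on the board. The side view puts its middle about 5 mm from the board middle, against a limit of 30 mm. The top camera's view was partly blocked by the arm.
- **Rods in the pan:** three lie level in one layer.
- **Rods in the bin:** both are inside, leaning with one end on the rail. From the top view before placing, their centres are at bin y of about -36 and -31 mm, and the last picture looks the same.
- **Forces:** the most I read was 13 N, when the scoop touched the board. I did not see the gripper touch a rod in any picture.

**Disagreements:**
- **Board position:** the wrist camera placed the board about 6 mm further to +y than the top and side cameras, so I aimed between them.
- **Bin position:** my first fit of the bin was about 8 mm off because I misjudged its edges. I fitted it again before moving in, and the second fit matched the given sizes.
- **Sideways drift:** lowering the scoop in front of the bin moved it 6 mm sideways. I corrected that before sliding in.

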